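# Pin the swing stop on the welding fixture

## Robot

A 7-joint arm with a two-finger parallel gripper is mounted at the origin on the work surface. World frame = base frame: x ahead of the robot, y to its left, z up, the work surface at z = 0. Lengths are in m, angles in degrees, forces in N, time in s.
With the tool pointing down it reaches from about 0.4 to 0.875 m from the base axis. Payload 19.3 kg.
Tool frame: the origin (TCP) lies at the very end of the fingers, on their centre line; the grasp point (between the pads) lies 19 mm behind it; z points along the fingers, x is the direction in which the jaws open and shut, and the axes are right-handed (so a half turn about z gives the same grasp; the last joint's range is limited). The gripper opens to 85 mm and grips with 20 to 120 N. Pads are 22 mm wide; open, the fingers measure 114 mm over their backs; the gripper's body (76 mm by 85 mm) begins 54 mm behind the grasp point. The pads swing forward as they close: fully open they stand 13 mm farther back than shut.
Start: joints at [64.79, 29.874, -2.08, 91.645, 1.215, 58.505, -6.463], TCP at [0.226, -0.583, 0.231] pointing down, gripper open.
Joint ranges: [-166.77, 166.77], [-17.47, 122.26], [-85.68, 81.53], [9.62, 139.38], [-72.42, 252.41], [9.2, 110.78], [-144.41, 144.41]. Speed limits (degrees/s): [108.29, 108.29, 136.94, 136.94, 172.46, 172.46, 172.46].

## Interface

Orientations are given as [roll, pitch, yaw] about the fixed x, y, z axes, in that order (R = Rz(yaw) Ry(pitch) Rx(roll)).
In Python, from bench import manip gives the robot as it stands. The module is installed in compiled form; this text tells all that it offers.
- The arm moves only by the tool jog_arm, never from a script. Its argument "moves" is a list that holds one entry, the list of rows, each a list of 5 numbers: the opening, from 0 (shut) to 1 (fully open), then the shift along the tool's x, y, z in cm, then the turn about the tool's z in degrees. In form: [[[fingers, tx, ty, tz, twist], ...]]. A call has exactly 10 rows; each row shifts and turns the commanded pose from where the row before left it, along the tool's axes as they then stand; what a row does not reach is not made up. A row lasts 1/8 s, in which the tool goes at most 62.5 mm and 10.7 degrees, less where a joint would pass 70% of its speed; a pose out of reach is approached as far as the arm can. A call is refused whole if a number of a shift passes 6.25 or a number of a turn 10.7, either way. A call with a gripper value outside its range is refused whole. The fingers move at their own pace and stop on an object; the grip force is fixed at half the most. Time passes only in rows, so rows that do not move let the fingers close, or fill a call up. It gives the time, the measured TCP pose, the force and the opening at its end, in the units of the state.
- manip.get_state(): the state, without advancing time (a new reading comes with each control period).
- manip.get_image(name): name is "scene" or "top"; returns a dict with "image" (420x560x3 uint8, red, green, blue), "vfov" (degrees; the focal length in pixels is half the picture's height over the tangent of half this angle, whatever the lens; pixels are square), "cx", "cy" (the principal point, pixels), "k1" (the pictures are not rectified: a ray, as slopes to the right and down, at radius r is drawn at 1 + k1 r^2 times it, then the intrinsics apply), "camera_from_world" (4x4, takes a point from world to camera coordinates). Camera axes: x right, y down, z forward; pixel columns grow to the right and rows downward; lengths in m; the calibration is good to about 2 mm. A picture is of the moment at which its call begins. There is no depth.
- manip.finish_job(): hands the job in, once; it reports no verdict.
Trained networks look in a picture, given as the dict that the camera call returned (one of the last four; its "shot" number tells which), for a name from the list of things; names that differ only in an ending like _2 or _b are one class to them, and where a whole thing is asked for, a point or a joint stands for the part that bears it (a point fixed in the world has none). Each returns a list of dicts, best first, with "p" (0 to 1); they miss things now and then, are a little off and sometimes report something else, mostly with a low value. They report only what shows in the picture. A call takes as long as a camera call. They do not tell look-alikes from the thing itself.
- manip.boxes_of(picture, label): "box" ([left, top, right, bottom] in pixels, round what is visible of it).
The state is a dict: "t": time; "joint_positions": joint angles; "qd": joint speeds; "joint_torque": joint torques, N m; "position": TCP position; "eef_rot": TCP orientation; "ft_force": force on the tool from outside, world axes, zero at the start; "moment": the same for the moment, N m; "gripper_width": finger opening in m.
Only numpy, scipy, OpenCV 4.12 (cv2) and the standard library are available. Lean on these libraries where they do the work, as an engineer would, in place of code of your own. Each camera call takes 0.05 s, during which the arm holds its last target. There are 200 camera calls.

## Task

On the welding table, take the fixture's swing arm by its upright post and turn it until the hole in the arm lies over the hole in the socket block. Then take the long pin with the tall round grip from the rack, not the two short ones, put it down through both holes until its collar rests on the arm, and let go.

Things in the scene. Friction and masses are not known exactly. Their poses are not given: they have to be found in the camera images.
- bar_post (a point): Middle of the upright round post (20 mm across, 50 mm tall) on the outer end of the swing arm, a level bare-metal bar 12 mm thick, top 94 mm above the table. Pivot axis, bar_hole and post lie in one straight line: hole 120 mm, post 195 mm from the upright pivot. It turns stiffly (1.5 N at the post) and stays where left, with no stop at the lined-up place. Starts 25 to 45 deg off, towards +y.
- bar_hole (a point): Centre of the 32 mm through hole in the arm's square eye (60 x 60 mm), at the arm's upper face, 94 mm above the table. When lined up it lies 14 mm straight above block_hole.
- block_hole (a point): Centre of the mouth of the 32 mm upright hole, 68 mm deep, in the fixed grey socket block (66 x 66 mm, top 80 mm above the table). It is 120 mm from the pivot axis, on the robot's side of it; the arm passes over the block with 2 mm to spare.
- pin_grip (a point): Middle of the long pin's grip (24 mm across, 46 mm tall). Collar (46 mm across, 8 thick) underside 31 mm below it; tip 106 mm below; shank 18 mm thick, end tapered. 0.3 kg. Hangs upright by its collar in a grey rack, top 100 mm above the table: 3 holes 70 mm apart, row along y within 20 deg; the others hold short pins (hexagon head, T bar). Finger room along x. Fully home: 45 mm above block_hole.
Things that resemble listed ones, but are neither listed nor needed, are in the scene too. Leave any green or turquoise look-alike of the part that bears pin_grip alone.

How it is judged:
By the outcome, as a careful person would: the job done as asked, in the order asked, and still so for the second after the job is handed in, with the robot touching nothing.
It also fails if it takes over 48 s, if anything falls off the work surface, if the arm or the gripper's body presses on something with over 40 N, if the wrist force passes 120 N, or if a joint passes its speed limit or range.

## Working session

There is one attempt and no reset: what is moved stays moved. The work goes in short steps, Python scripts to look and compute and a tool call to move; the robot and the scene stay as the last step left them, time stands still between calls to the robot, and variables do not carry over. Pictures are saved under pics/ and viewed, about 8 in all and at most 12, crops included, and the job is handed in when it is done.

Besides the shell and the picture viewer there is one more tool, called after "Call:" as name(argument=value, ...), one argument or row to a line, values as JSON. jog_arm: Moves the arm, as the interface text tells. Its arguments: {"type":"object","properties":{"moves":{"type":"array"}},"required":["moves"]}

```bash
mkdir -p pics
cat > h.py <<'E'
import numpy as np, cv2
from bench import manip
def K(p):
    h=p["image"].shape[0]; f=h/2/np.tan(np.radians(p["vfov"]/2)); return f
def proj(p,X):
    T=np.array(p["camera_from_world"]); c=T[:3,:3]@np.array(X)+T[:3,3]; s=c[:2]/c[2]; s=s*(1+p["k1"]*(s@s)); return s*K(p)+[p["cx"],p["cy"]]
def ray(p,uv):
    d=(np.array(uv,float)-[p["cx"],p["cy"]])/K(p); s=d.copy()
    for _ in range(30): s=d/(1+p["k1"]*(s@s))
    T=np.array(p["camera_from_world"]); R=T[:3,:3]; return -R.T@T[:3,3], R.T@np.array([s[0],s[1],1])
def atz(p,uv,z):
    o,d=ray(p,uv); return o+d*(z-o[2])/d[2]
def save(p,name,crop=None,scale=1):
    im=p["image"][:,:,::-1]
    if crop: l,t,r,b=crop; im=im[t:b,l:r]
    cv2.imwrite("pics/"+name,cv2.resize(im,None,fx=scale,fy=scale,interpolation=cv2.INTER_CUBIC))
E
python3 - <<'E'
from h import *
import pickle
ps={}
for n in("scene","top"):
    p=manip.get_image(n); ps[n]=p; save(p,n+"0.png")
    o,d=ray(p,(280,210)); print(n,p["vfov"],p["k1"],o.round(3),d.round(3))
    for l in("bar_post","bar_hole","block_hole","pin_grip"):
        for b in manip.boxes_of(p,l): 
            B=b["box"]; c=((B[0]+B[2])/2,(B[1]+B[3])/2)
            print(n,l,round(b["p"],2),np.round(B,1),atz(p,c,{"bar_post":.119,"bar_hole":.094,"block_hole":.08,"pin_grip":.139}[l]).round(3))
pickle.dump(ps,open("p0.pkl","wb"))
a=cv2.imread("pics/scene0.png");b=cv2.imread("pics/top0.png")
E
```

```text
scene 53.5082653706834 -0.05568917494583218 [1.111 0.02  0.698] [-0.687 -0.08  -0.722]
scene bar_post 0.71 [366.2 191.6 433.2 293.5] [0.617 0.179 0.119]
scene bar_hole 0.65 [364.5 188.5 431.3 293.3] [0.592 0.182 0.094]
scene block_hole 0.9 [329.4 188.2 430.2 332.9] [0.632 0.149 0.08 ]
scene pin_grip 0.88 [212.9 185.1 234.2 232.2] [ 0.587 -0.147  0.139]
scene pin_grip 0.8 [196.5 226.5 224.3 276.8] [ 0.69  -0.149  0.139]
scene pin_grip 0.65 [198.2 159.9 223.1 196.3] [ 0.506 -0.191  0.139]
top 52.75961074723333 -0.001676129460217901 [ 0.44  -0.045  0.818] [ 0.153 -0.015 -0.988]
top bar_post 0.82 [ 90.2 128.7 180.3 253.2] [0.585 0.186 0.119]
top bar_hole 0.95 [ 91.8 129.2 181.3 255.4] [0.588 0.192 0.094]
top block_hole 0.93 [ 95.4 128.6 219.5 256.5] [0.589 0.16  0.08 ]
top pin_grip 0.95 [355.7 255.2 380.2 283.6] [ 0.447 -0.194  0.139]
top pin_grip 0.85 [329.9 196.8 357.8 226.4] [ 0.541 -0.159  0.139]
top pin_grip 0.55 [329.5 148.1 357.6 176.3] [ 0.623 -0.162  0.139]
```

View pics/scene0.png

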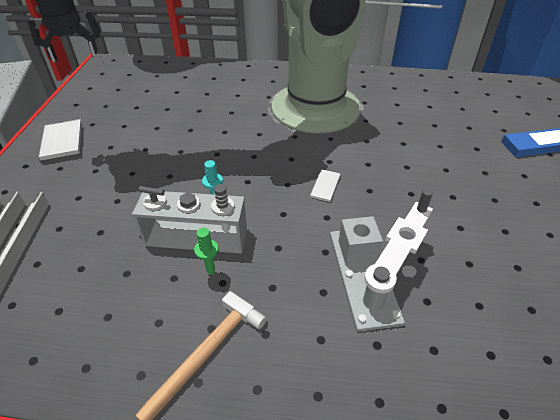

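View pics/top0.png

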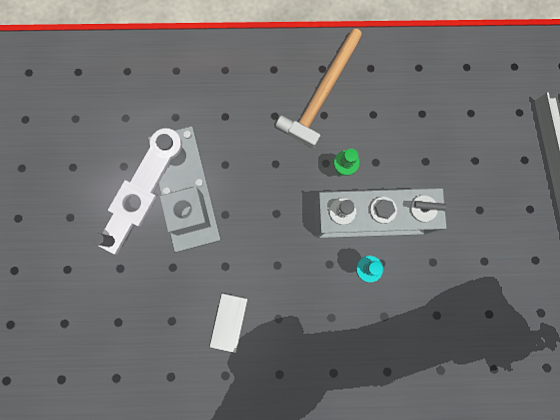

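The scene picture shows three pins in the rack: a round grip at scene (221,198) / top (343,208), a hexagon head at top (384,209), and a T bar at top (424,207). There are also green (top 347,160) and turquoise (top 370,268) look-alikes. The round grip in the rack fits the description. The swing arm's post is at top (107,240), its hole at (132,203), the pivot at (165,142) and the block hole at (183,209). Next I'll enlarge crops to confirm.

Run:
```python
from h import *
import pickle
ps=pickle.load(open("p0.pkl","rb"))
t=ps["top"]["image"];s=ps["scene"]["image"]
def c(im,l,tp,w,h,k): return cv2.resize(im[tp:tp+h,l:l+w],None,fx=k,fy=k,interpolation=cv2.INTER_CUBIC)
A=c(t,90,120,135,140,2.9); A=cv2.resize(A,(392,406))
a=np.hstack([c(t,88,118,140,140,2.85)[:399,:399],c(s,320,180,140,140,2.85)[:399,:399]])
b=np.hstack([c(t,300,140,133,70,3)[:200],c(s,180,150,133,67,3)[:200]]) if 0 else None
cv2.imwrite("pics/cropA.png",a[:,:,::-1])
b=np.hstack([c(t,300,140,100,150,4),c(s,170,150,100,150,4)])
cv2.imwrite("pics/cropB.png",b[:,:,::-1])
```

```text
(no output)
```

View pics/cropA.png

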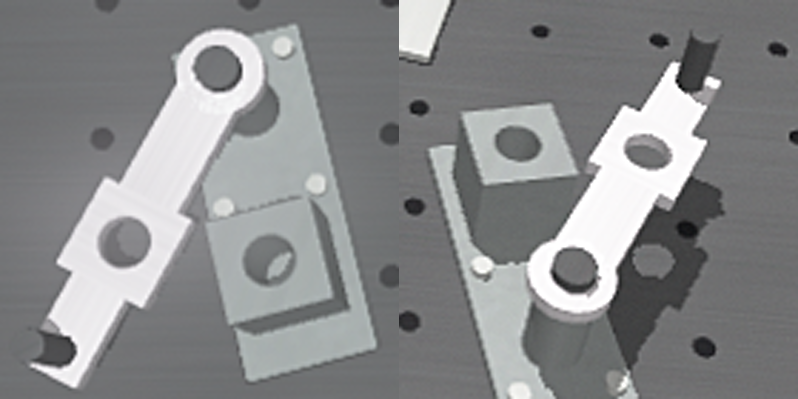

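View pics/cropB.png

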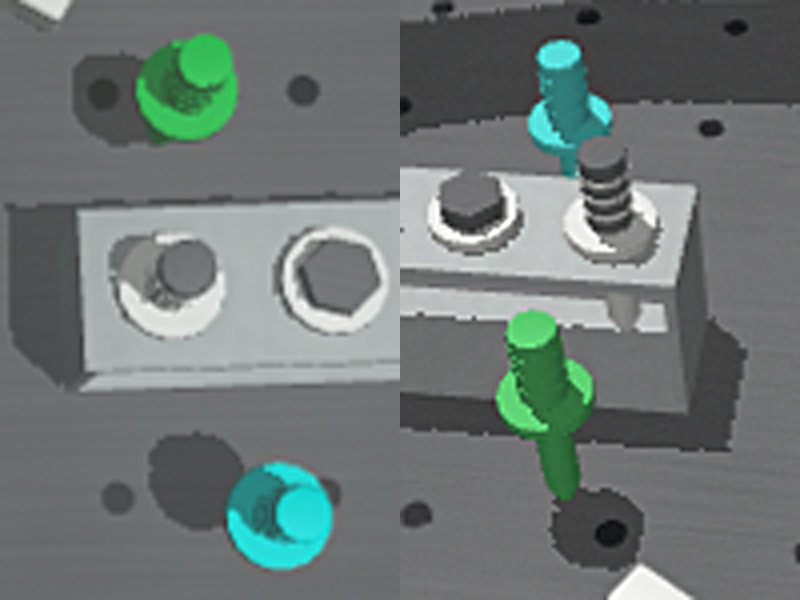

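```bash
cat > m.py <<'E'
from h import *
import pickle
from scipy.optimize import least_squares
ps=pickle.load(open("p0.pkl","rb")); t,s=ps["top"],ps["scene"]
ct=lambda x,y:(88+x/2.85-.3,118+y/2.85-.3); cs=lambda x,y:(320+(x-399)/2.85-.3,180+y/2.85-.3)
bt=lambda x,y:(300+x/4-.4,140+y/4-.4); bs=lambda x,y:(170+(x-400)/4-.4,150+y/4-.4)
H=[atz(t,ct(124,242),.094),atz(s,cs(649,151),.094)]
B=[atz(t,ct(269,262),.08),atz(s,cs(518,145),.08)]
P=[atz(t,ct(218,69),.10),atz(s,cs(575,268),.10)]
for n,v in(("H",H),("B",B),("P",P),("posttop",[atz(s,cs(705,36),.144)]),("postbase",[atz(t,ct(60,349),.094),atz(s,cs(694,84),.094)])): print(n,np.round(v,4).tolist())
b=np.mean(B,0)[:2];h=np.mean(H,0)[:2];p0=np.mean(P,0)[:2]
m=(b+h)/2;d=h-b;L=np.linalg.norm(d);n=np.array([-d[1],d[0]])/L;q=np.sqrt(.12**2-L*L/4)
c=[m+n*q,m-n*q];p=min(c,key=lambda x:np.linalg.norm(x-p0))
a=lambda v:np.degrees(np.arctan2(v[1],v[0]))
print("pivot",p,p0,"angles H,B",a(h-p),a(b-p),"post",p+(h-p)*195/120,"dist raw",np.linalg.norm(h-p0),np.linalg.norm(b-p0))
for n,ut,us in(("pintop",bt(188,268),bs(603,160)),("pincollar",bt(172,285),bs(611,226)),("greentop",bt(208,60),bs(531,330)),("greencollar",bt(188,93),bs(545,394)),("turqtop",bt(303,513),bs(559,53)),("turqcollar",bt(280,518),bs(570,124))):
    o1,d1=ray(t,ut);o2,d2=ray(s,us)
    k=np.linalg.lstsq(np.c_[d1,-d2],o2-o1,rcond=None)[0]
    print(n,((o1+d1*k[0]+o2+d2*k[1])/2).round(4),"gap",np.linalg.norm(o1+d1*k[0]-o2-d2*k[1]).round(4))
print("hex/T at .108",atz(t,(384,209),.115).round(3),atz(t,(424,208),.115).round(3), "rack ends",[atz(t,u,.1).round(3).tolist() for u in((320,194),(443,190),(446,229),(320,234))])
E
python3 m.py; python3 -c "
from h import *;print(manip.get_state())"
```

```text
H [[0.5695, 0.2006, 0.094], [0.5699, 0.2022, 0.094]]
B [[0.558, 0.1158, 0.08], [0.5615, 0.1166, 0.08]]
P [[0.6755, 0.1446, 0.1], [0.6756, 0.1461, 0.1]]
posttop [[0.5064, 0.2355, 0.144]]
postbase [[0.5053, 0.2365, 0.094], [0.5029, 0.2405, 0.094]]
pivot [0.67606821 0.14580624] [0.67553195 0.14532092] angles H,B 152.39698429630616 -165.7391341226606 post [0.50326327 0.23615807] dist raw 0.11975157155992237 0.11936118839657202
pintop [ 0.5473 -0.1616  0.1489] gap 0.0013
pincollar [ 0.5473 -0.1624  0.1034] gap 0.0013
greentop [ 0.6392 -0.1774  0.1281] gap 0.0015
greencollar [ 0.638  -0.1773  0.0802] gap 0.0007
turqtop [ 0.4493 -0.2079  0.1301] gap 0.0001
turqcollar [ 0.448  -0.2094  0.078 ] gap 0.0014
hex/T at .108 [ 0.548 -0.231  0.115] [ 0.548 -0.299  0.115] rack ends [[0.578, -0.126, 0.1], [0.582, -0.34, 0.1], [0.513, -0.34, 0.1], [0.509, -0.123, 0.1]]
{'t': 0.5, 'joint_positions': array([64.79162516, 29.87837234, -2.08065209, 91.64608643,  1.21484624,
       58.503209  , -6.46222466]), 'qd': array([-0.14054226, -0.03839908, -0.02299621, -0.05693726, -0.03014321,
        0.07016938,  0.0523317 ]), 'joint_torque': array([-2.32756545e-03, -9.26274633e+01,  1.97646730e+00, -3.70048785e+01,
        1.79853500e-02,  2.56210289e-03, -6.06027766e-05]), 'position': array([ 0.22585093, -0.58274381,  0.23123395]), 'eef_rot': array([ 1.79999914e+02,  5.62983539e-03, -6.88146831e+01]), 'ft_force': array([0.45245328, 0.96317568, 0.06655198]), 'moment': array([-0.01343114,  0.01118609,  0.03021538]), 'gripper_width': 0.08538281920841177}
```

Crop A shows the arm's hole at crop (124,242), the block hole at (269,262) and the post at (57,348). Crop B confirms the grey ribbed round grip in the rack's end hole as the target: collar at the rack-top height, beside the hexagon head, with the green and turquoise pins separate. The geometry checks out: pivot-to-hole distances come to 119.8 and 119.4 mm, pin spacing is 69 mm, and the turn needed is about +42°.

```bash
cat > plan.py <<'E'
# usage: python3 plan.py "x y z yaw fingers n" ...  -> rows from the measured pose through waypoints (yaw deg)
import sys; from h import *
s=manip.get_state(); p=s["position"].copy(); yaw=s["eef_rot"][2]; rows=[]
print("t",round(s["t"],2),p.round(4),s["eef_rot"].round(1),"F",s["ft_force"].round(1),"w",round(s["gripper_width"],4),"q",s["joint_positions"].round(0))
for w in sys.argv[1:]:
    x,y,z,yw,f,n=map(float,w.split()); n=int(n)
    for k in range(n,0,-1):
        c,sn=np.cos(np.radians(yaw)),np.sin(np.radians(yaw)); d=(np.array([x,y,z])-p)/k
        r=np.round(np.array([c*d[0]+sn*d[1],sn*d[0]-c*d[1],-d[2]])*100,2); tw=round(-(yw-yaw)/k,1)
        p=p+np.array([c*r[0]+sn*r[1],sn*r[0]-c*r[1],-r[2]])/100; yaw-=tw
        rows.append([f,*map(float,r),tw])
for i in range(0,len(rows),10): print(str([rows[i:i+10]]).replace(".0,",",").replace(".0]","]"))
print("end",p.round(4),yaw,len(rows))
E
python3 plan.py "0.5 -0.25 0.24 -5 1 9" "0.503 0.236 0.22 62.4 1 11"
```

```text
t 0.5 [ 0.2259 -0.5827  0.2312] [180.    0.  -68.8] F [0.5 1.  0.1] w 0.0854 q [65. 30. -2. 92.  1. 59. -6.]
[[[1, -2.35, -4.18, -0.1, np.float64(-7.1)], [1, -1.81, -4.43, -0.1, np.float64(-7.1)], [1, -1.25, -4.62, -0.1, np.float64(-7.1)], [1, -0.67, -4.74, -0.1, np.float64(-7.1)], [1, -0.08, -4.79, -0.1, np.float64(-7.1)], [1, 0.52, -4.76, -0.09, np.float64(-7.1)], [1, 1.1, -4.67, -0.1, np.float64(-7.1)], [1, 1.67, -4.49, -0.09, np.float64(-7.1)], [1, 2.21, -4.25, -0.1, np.float64(-7.0)], [1, -0.36, -4.4, 0.18, np.float64(-6.1)]]]
[[[1, 0.11, -4.42, 0.18, np.float64(-6.1)], [1, 0.58, -4.38, 0.18, np.float64(-6.1)], [1, 1.04, -4.29, 0.18, np.float64(-6.1)], [1, 1.49, -4.16, 0.18, np.float64(-6.1)], [1, 1.93, -3.98, 0.18, np.float64(-6.2)], [1, 2.34, -3.75, 0.18, np.float64(-6.1)], [1, 2.73, -3.47, 0.19, np.float64(-6.2)], [1, 3.09, -3.16, 0.18, np.float64(-6.1)], [1, 3.41, -2.81, 0.19, np.float64(-6.2)], [1, 3.69, -2.43, 0.18, np.float64(-6.1)]]]
end [0.503 0.236 0.22 ] 62.385316899774864 20
```

Call:
jog_arm(
  moves=[
    [[1,-2.3,-4.2,-0.1,-7.1],[1,-1.8,-4.4,-0.1,-7.1],[1,-1.2,-4.6,-0.1,-7.1],[1,-0.7,-4.7,-0.1,-7.1],[1,-0.1,-4.8,-0.1,-7.1],[1,0.5,-4.8,-0.1,-7.1],[1,1.1,-4.7,-0.1,-7.1],[1,1.7,-4.5,-0.1,-7.1],[1,2.2,-4.2,-0.1,-7.0],[1,-0.4,-4.4,0.2,-6.1]],
  ],
)

```text
t: 1.75
position: [0.5015, -0.205, 0.2382]
eef_rot: [-180.0, -0.1, 1.3]
ft_force: [0.4, -0.0, -0.7]
gripper_width: 0.0851
```

Call:
jog_arm(
  moves=[
    [[1,0.1,-4.4,0.2,-6.1],[1,0.6,-4.4,0.2,-6.1],[1,1,-4.3,0.2,-6.1],[1,1.5,-4.2,0.2,-6.1],[1,1.9,-4,0.2,-6.2],[1,2.3,-3.7,0.2,-6.1],[1,2.7,-3.5,0.2,-6.2],[1,3.1,-3.2,0.2,-6.1],[1,3.4,-2.8,0.2,-6.2],[1,3.7,-2.4,0.2,-6.1]],
  ],
)

```text
t: 3.0
position: [0.5015, 0.2366, 0.2183]
eef_rot: [180.0, -0.0, 62.6]
ft_force: [1.0, -0.3, 0.2]
gripper_width: 0.0856
```

```bash
sed -i 's/tw=round(-(yw-yaw)\/k,1)/tw=float(round(-(yw-yaw)\/k,1))/' plan.py; python3 plan.py "0.5035 0.236 0.103 62.4 1 5" "0.5035 0.236 0.103 62.4 0 5"
```

```text
t 3.0 [0.5015 0.2366 0.2183] [180.   -0.   62.6] F [ 1.  -0.3  0.2] w 0.0856 q [ -0.  30. -44. 102.  24.  58.  10.]
[[[1, 0.01, 0.04, 2.31, 0], [1, 0.01, 0.04, 2.31, 0], [1, 0.01, 0.04, 2.3, 0.1], [1, 0, 0.04, 2.31, 0], [1, 0.01, 0.04, 2.3, 0.1], [0, -0, 0, 0, -0], [0, -0, 0, 0, -0], [0, -0, 0, 0, -0], [0, -0, 0, 0, -0], [0, -0, 0, 0, -0]]]
end [0.5035 0.236  0.103 ] 62.36467463351907 10
```

Call:
jog_arm(
  moves=[
    [[1,0,0.1,2.3,0],[1,0,0.1,2.3,0],[1,0,0,2.3,0],[1,0,0,2.3,0],[1,0,0,2.3,0.2],[0,0,0,0,0],[0,0,0,0,0],[0,0,0,0,0],[0,0,0,0,0],[0,0,0,0,0]],
  ],
)

```text
t: 4.25
position: [0.5037, 0.2346, 0.1042]
eef_rot: [179.9, -0.1, 62.2]
ft_force: [-0.7, -1.1, 8.2]
gripper_width: 0.0188
```

```bash
python3 - <<'E'
from h import *
p=manip.get_image("scene"); save(p,"grip1.png",(300,100,500,300),3)
E
cat > arc.py <<'E'
# rows turning about the pivot, from measured pose by given angle in n rows
import sys; from h import *
a=float(sys.argv[1]);n=int(sys.argv[2]);c=np.array([.6758,.1456])
s=manip.get_state();p=s["position"][:2];yaw=s["eef_rot"][2];r=p-c
print("r",np.hypot(*r),"ang",np.degrees(np.arctan2(r[1],r[0]))%360,s["ft_force"].round(1),round(s["gripper_width"],4),s["position"].round(4),round(yaw,1))
for i in range(n):
    t=np.radians(a*(i+1)/n);q=c+np.array([[np.cos(t),-np.sin(t)],[np.sin(t),np.cos(t)]])@r;d=(q-p)*100
    k,m=np.cos(np.radians(yaw)),np.sin(np.radians(yaw));R=np.round([k*d[0]+m*d[1],m*d[0]-k*d[1]],2)
    p=p+np.array([k*R[0]+m*R[1],m*R[0]-k*R[1]])/100;yaw+=round(a/n,1);print([0,*map(float,R),0,-round(a/n,1)],end=", ")
E
python3 arc.py 41.9 18
```

```text
r 0.1937363373004827 ang 152.62795401104577 [-0.9 -0.7  8.2] 0.0187 [0.5038 0.2347 0.1042] 62.2
[0, -0.79, 0.02, 0, -2.3], [0, -0.78, 0.02, 0, -2.3], [0, -0.79, 0.03, 0, -2.3], [0, -0.79, 0.02, 0, -2.3], [0, -0.78, 0.02, 0, -2.3], [0, -0.79, 0.03, 0, -2.3], [0, -0.79, 0.02, 0, -2.3], [0, -0.78, 0.03, 0, -2.3], [0, -0.79, 0.02, 0, -2.3], [0, -0.79, 0.03, 0, -2.3], [0, -0.78, 0.02, 0, -2.3], [0, -0.79, 0.03, 0, -2.3], [0, -0.79, 0.03, 0, -2.3], [0, -0.78, 0.02, 0, -2.3], [0, -0.79, 0.03, 0, -2.3], [0, -0.79, 0.03, 0, -2.3], [0, -0.78, 0.03, 0, -2.3], [0, -0.79, 0.03, 0, -2.3],
```

View pics/grip1.png

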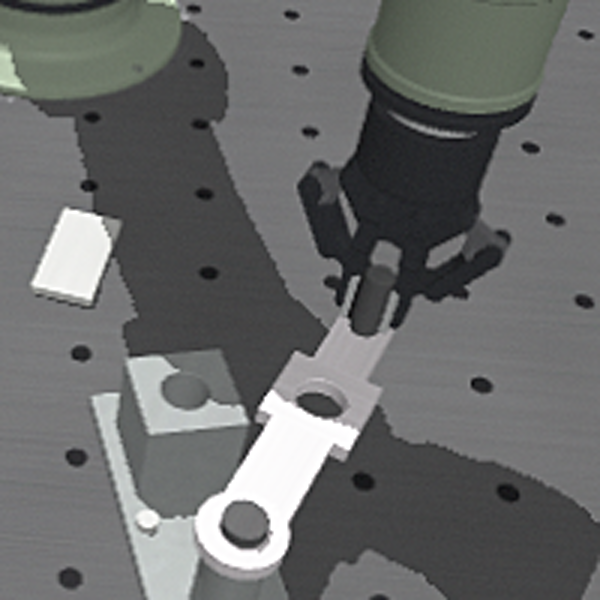

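The picture shows the dark post gripped between the fingers at crop (372,300), with an opening of 18.7 mm. Next I turn the arm.

Call:
jog_arm(
  moves=[
    [[0,-0.79,0.02,-0.1,-2.3],[0,-0.79,0.02,0,-2.3],[0,-0.79,0.02,0,-2.3],[0,-0.79,0.02,0,-2.3],[0,-0.79,0.02,0,-2.3],[0,-0.79,0.02,0,-2.3],[0,-0.79,0.02,0,-2.3],[0,-0.79,0.02,0,-2.3],[0,-0.79,0.02,0,-2.3],[0,0,0,0,0]],
  ],
)

```text
t: 5.55
position: [0.4829, 0.1661, 0.1044]
eef_rot: [180.0, 0.0, 82.8]
ft_force: [6.3, -0.9, -11.8]
gripper_width: 0.0188
```

```bash
python3 arc.py 21 9;python3 -c "
from h import *;print(manip.get_state()['joint_positions'].round())"
```

```text
r 0.19397338833821787 ang 173.93932155303705 [  6.3  -0.9 -11.8] 0.0188 [0.4829 0.1661 0.1044] 82.8
[0, -0.79, 0.03, 0, -2.3], [0, -0.79, 0.03, 0, -2.3], [0, -0.79, 0.04, 0, -2.3], [0, -0.79, 0.03, 0, -2.3], [0, -0.79, 0.03, 0, -2.3], [0, -0.79, 0.04, 0, -2.3], [0, -0.78, 0.03, 0, -2.3], [0, -0.79, 0.03, 0, -2.3], [0, -0.79, 0.04, 0, -2.3], [  6.  36. -44. 113.  36.  45.  24.]
```

Call:
jog_arm(
  moves=[
    [[0,-0.76,0.03,0.03,-2.2],[0,-0.76,0.03,0.03,-2.2],[0,-0.76,0.03,0,-2.2],[0,-0.76,0.03,0,-2.2],[0,-0.76,0.03,0,-2.2],[0,-0.76,0.03,0,-2.2],[0,-0.76,0.03,0,-2.2],[0,-0.76,0.03,0,-2.2],[0,-0.76,0.03,0,-2.2],[0,0,0,0,0]],
  ],
)

```text
t: 6.8
position: [0.4873, 0.0988, 0.1042]
eef_rot: [180.0, 0.0, 102.6]
ft_force: [-1.5, -0.7, 5.3]
gripper_width: 0.0187
```

```bash
python3 arc.py 1 1
python3 - <<'E'
from h import *
a=manip.get_image("top"); b=manip.get_image("scene")
import pickle; pickle.dump({"top":a,"scene":b},open("p1.pkl","wb"))
c=lambda im,l,t:cv2.resize(im[t:t+100,l:l+100],None,fx=4,fy=4,interpolation=cv2.INTER_CUBIC)
cv2.imwrite("pics/al1.png",np.hstack([c(a["image"],135,160),c(b["image"],310,180)])[:,:,::-1])
E
```

```text
r 0.19420982285228183 ang 193.94359096227794 [-1.5 -0.7  5.3] 0.0187 [0.4873 0.0988 0.1042] 102.6
[0, -0.34, 0.01, 0, -1.0],
```

View pics/al1.png

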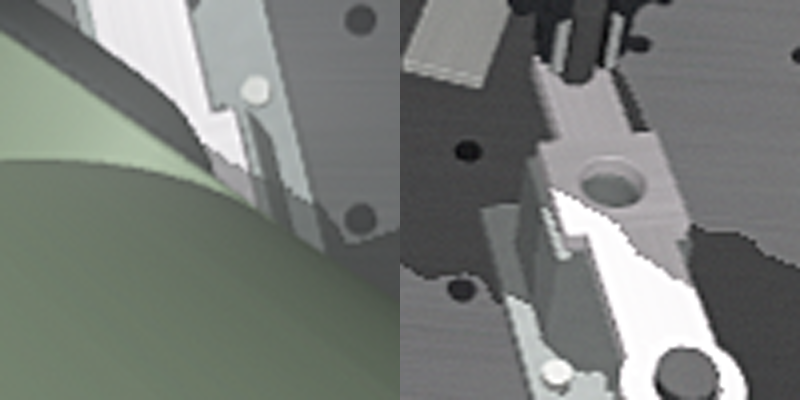

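```bash
python3 - <<'E'
from h import *
import pickle
s=pickle.load(open("p1.pkl","rb"))["scene"]
print(atz(s,(310+213/4-.4,180+183/4-.4),.094), proj(s,(.5615,.1166,.094)),proj(s,(.558,.1158,.094)))
E
python3 plan.py "0.4873 0.0988 0.1042 102.6 1 3" "0.4873 0.0988 0.24 102.6 1 4" "0.53 -0.05 0.25 78 1 3"
```

```text
[0.56015808 0.11746274 0.094     ] [362.41997836 225.82859393] [361.96349893 224.4565828 ]
t 6.9 [0.4872 0.099  0.1042] [180.    0.  102.6] F [-1.9 -1.   5. ] w 0.0187 q [ 17.  37. -49. 115.  39.  46.  48.]
[[[1, -0.01, 0, 0, 0], [1, -0.01, 0, 0, 0], [1, -0.01, 0, 0, 0], [1, 0, 0, -3.39, 0], [1, 0, 0, -3.4, 0], [1, 0, 0, -3.39, 0], [1, 0, 0, -3.4, 0], [1, -5.15, 0.31, -0.33, 8.2], [1, -5.05, 1.03, -0.33, 8.2], [1, -4.86, 1.75, -0.34, 8.2]]]
end [ 0.53 -0.05  0.25] 78.02936177193097 10
```

The picture shows the arm's hole at scene (363,225.4), within about 1 mm of where the block hole projects. Now I'll release, lift away and check again from the top.

Call:
jog_arm(
  moves=[
    [[1,0,0,0,0],[1,0,0,0,0],[1,0,0,0,0],[1,0,0,-3.4,0],[1,0,0,-3.4,0],[1,0,0,-3.4,0],[1,0,0,-3.4,0],[1,-5.1,0.3,-0.3,8.2],[1,-5,1,-0.3,8.2],[1,-4.9,1.7,-0.3,8.2]],
  ],
)

```text
t: 8.15
position: [0.5291, -0.0509, 0.249]
eef_rot: [180.0, 0.0, 77.8]
ft_force: [1.6, 0.4, -0.6]
gripper_width: 0.0854
```

```bash
python3 plan.py "0.5473 -0.1622 0.25 2 0.7 8" "0.5473 -0.1622 0.25 2 0.7 2"
```

```text
t 8.15 [ 0.5291 -0.0509  0.249 ] [180.    0.   77.8] F [ 1.6  0.4 -0.6] w 0.0854 q [ 36.  27. -50. 103.  23.  61.  55.]
[[[0.7, -1.31, 0.52, -0.01, 9.5], [0.7, -1.21, 0.72, -0.01, 9.5], [0.7, -1.07, 0.91, -0.01, 9.5], [0.7, -0.91, 1.08, -0.01, 9.5], [0.7, -0.72, 1.21, -0.01, 9.5], [0.7, -0.5, 1.32, -0.02, 9.4], [0.7, -0.28, 1.38, -0.01, 9.5], [0.7, -0.06, 1.41, -0.02, 9.4], [0.7, 0, -0, 0, 0], [0.7, 0, -0, 0, 0]]]
end [ 0.5473 -0.1622  0.25  ] 2.0173239648807435 10
```

Call:
jog_arm(
  moves=[
    [[0.7,-1.3,0.5,0,9.5],[0.7,-1.2,0.7,0,9.5],[0.7,-1.1,0.9,0,9.5],[0.7,-0.9,1.1,0,9.5],[0.7,-0.7,1.2,0,9.5],[0.7,-0.5,1.3,0,9.5],[0.7,-0.3,1.4,0,9.5],[0.7,-0.1,1.4,0,9.5],[0.7,0,0,0,0],[0.7,0,0,0,0]],
  ],
)

```text
t: 9.4
position: [0.5466, -0.1595, 0.2487]
eef_rot: [-180.0, 0.0, 2.3]
ft_force: [-0.5, 0.2, -0.6]
gripper_width: 0.0601
```

```bash
python3 - <<'E'
from h import *
a=manip.get_image("top"); b=manip.get_image("scene")
import pickle; pickle.dump({"top":a,"scene":b},open("p2.pkl","wb"))
c=lambda im,l,t:cv2.resize(im[t:t+130,l:l+130],None,fx=3,fy=3,interpolation=cv2.INTER_CUBIC)
cv2.imwrite("pics/al2.png",np.hstack([c(a["image"],120,120),c(b["image"],160,120)])[:,:,::-1])
E
python3 plan.py "0.5475 -0.162 0.114 1 0.7 6" "0.5475 -0.162 0.114 1 0 4"
```

```text
t 9.5 [ 0.5466 -0.1596  0.2487] [-180.     0.     2.3] F [-0.3 -0.4 -0.5] w 0.0597 q [ 32.  26. -31.  98.  15.  60.  -1.]
[[[0.7, 0.01, 0.04, 2.25, 0.2], [0.7, 0.01, 0.04, 2.24, 0.2], [0.7, 0.02, 0.04, 2.25, 0.2], [0.7, 0.02, 0.04, 2.24, 0.2], [0.7, 0.01, 0.04, 2.25, 0.2], [0.7, 0.02, 0.04, 2.24, 0.3], [0, -0, -0, 0, -0], [0, -0, -0, 0, -0], [0, -0, -0, 0, -0], [0, -0, -0, 0, -0]]]
end [ 0.5475 -0.162   0.114 ] 0.9721601357273493 10
```

View pics/al2.png

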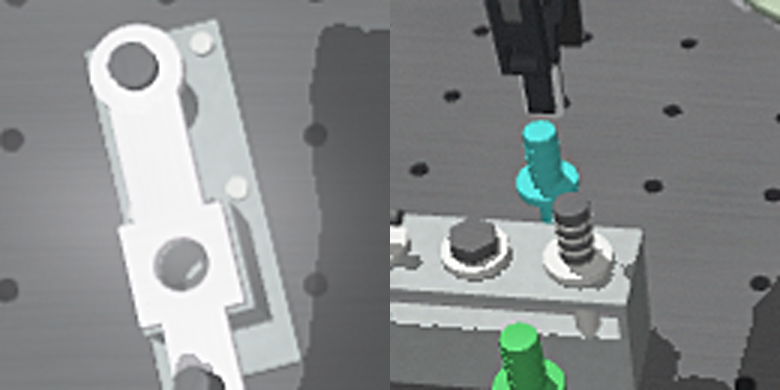

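Run:
```python
from h import *
import pickle
ps=pickle.load(open("p2.pkl","rb")); s,t=ps["scene"],ps["top"]
print("arm hole",atz(t,(120+182/3-.3,120+264/3-.3),.094))
print("tcp crop px",(proj(s,(.5466,-.1596,.2487))-[160,120])*3+[390,0],"pin top",(proj(s,(.5475,-.162,.154))-[160,120])*3+[390,0])
```

```text
arm hole [0.55918754 0.11580579 0.094     ]
tcp crop px [555.4786698   83.84730341] pin top [568.47850082 202.99639209]
```

Run:
```python
from h import *
import pickle
s=pickle.load(open("p2.pkl","rb"))["scene"]
f=lambda X:((proj(s,X)-[160,120])*3+[390,0]).round(0)
for x in(.5766,.5166,.5866): print(x,f((x,-.1596-.011,.2487)),f((x,-.1596+.011,.2487)),f((x,-.1596,.2557)))
for X in((.547,-.162,.154),(.547,-.162,.131),(.547,-.16,.154)):print(f(X))
```

```text
0.5766 [525. 115.] [563. 118.] [542. 107.]
0.5166 [549.  52.] [584.  54.] [565.  44.]
0.5866 [521. 126.] [559. 129.] [538. 118.]
[569. 202.]
[572. 228.]
[572. 203.]
```

The top picture shows the arm's hole at (180.3,207.7), which gives (0.559,0.116), the same as the block hole to about 1 mm. The fingertip and pin projections match the picture, so I go down on the pin.

Call:
jog_arm(
  moves=[
    [[0.7,0,0,2.3,0.2],[0.7,0,0.1,2.2,0.2],[0.7,0.1,0,2.3,0.2],[0.7,0,0.1,2.2,0.2],[0.7,0,0,2.3,0.2],[0.7,0,0,2.2,0.3],[0,0,0,0,0],[0,0,0,0,0],[0,0,0,0,0],[0,0,0,0,0]],
  ],
)

```text
t: 10.75
position: [0.5481, -0.1623, 0.1146]
eef_rot: [180.0, -0.1, 0.8]
ft_force: [-1.2, 0.9, 6.6]
gripper_width: 0.0228
```

```bash
python3 plan.py "0.5475 -0.161 0.27 1 0 10"
```

```text
t 10.75 [ 0.5481 -0.1623  0.1146] [ 1.8e+02 -1.0e-01  8.0e-01] F [-1.2  0.9  6.6] w 0.0228 q [ 29.  36. -26. 105.  22.  45.  -8.]
[[[0, -0.01, -0.01, -1.55, -0], [0, -0.01, -0.01, -1.55, -0], [0, -0, -0.01, -1.55, -0], [0, -0.01, -0.01, -1.56, -0], [0, -0, -0.02, -1.55, -0], [0, -0.01, -0.01, -1.56, -0], [0, -0, -0.02, -1.55, -0.1], [0, -0.01, -0.01, -1.56, -0], [0, -0, -0.02, -1.55, -0.1], [0, -0.01, -0.01, -1.56, -0]]]
end [ 0.5475 -0.161   0.27  ] 0.9952322363977573 10
```

Call:
jog_arm(
  moves=[
    [[0,0,0,-0.6,0],[0,0,0,-1.2,0],[0,0,0,-1.6,0],[0,0,0,-1.6,0],[0,0,0,-1.8,0],[0,0,0,-2,0],[0,0,0,-2,0],[0,0,0,-2,0],[0,0,0,-2,0],[0,0,0,0,0]],
  ],
)

```text
t: 12.0
position: [0.5482, -0.1623, 0.2635]
eef_rot: [180.0, -0.1, 0.8]
ft_force: [-0.2, -0.1, -3.2]
gripper_width: 0.0226
```

```bash
python3 - <<'E'
from h import *
import pickle
a=manip.get_image("top"); b=manip.get_image("scene"); pickle.dump({"top":a,"scene":b},open("p3.pkl","wb"))
save(b,"pin.png",(150,60,300,260),3)
E
python3 plan.py "0.559 0.116 0.263 90 0 14" "0.559 0.116 0.263 90 0 6"
```

```text
t 12.1 [ 0.5474 -0.1623  0.2615] [180.    0.    0.8] F [-0.1 -0.2 -2.8] w 0.0225 q [ 32.  26. -30.  97.  14.  61.  -2.]
[[[0, 0.11, -1.99, -0.01, -6.4], [0, 0.33, -1.96, -0.01, -6.4], [0, 0.55, -1.91, -0.01, -6.4], [0, 0.76, -1.84, -0.01, -6.4], [0, 0.96, -1.74, -0.01, -6.4], [0, 1.15, -1.63, -0.01, -6.4], [0, 1.32, -1.49, -0.01, -6.4], [0, 1.48, -1.33, -0.01, -6.3], [0, 1.61, -1.16, -0.01, -6.4], [0, 1.73, -0.98, -0.01, -6.3]]]
[[[0, 1.83, -0.78, -0.01, -6.4], [0, 1.91, -0.57, -0.01, -6.3], [0, 1.96, -0.36, -0.01, -6.4], [0, 1.98, -0.14, -0.02, -6.3], [0, -0, 0, 0, -0], [0, -0, 0, 0, -0], [0, -0, 0, 0, -0], [0, -0, 0, 0, -0], [0, -0, 0, 0, -0], [0, -0, 0, 0, -0]]]
end [0.559 0.116 0.263] 89.98221243006103 20
```

View pics/pin.png

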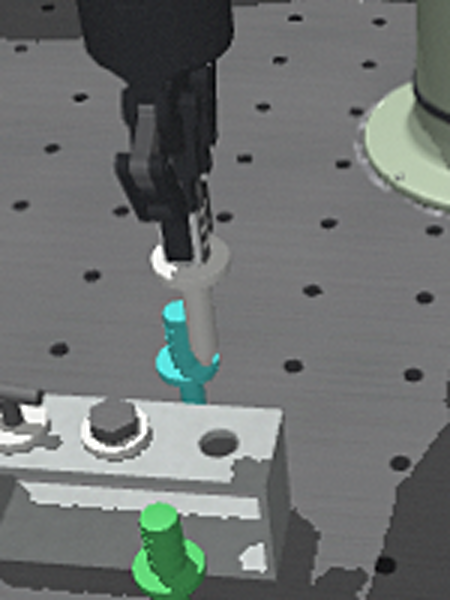

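The long pin is held upright, clear of the rack, with its tip at crop (207,365). I compare this with the projection of an upright pin.

Run:
```python
from h import *
import pickle
s=pickle.load(open("p3.pkl","rb"))["scene"]
for z in(.278-.027,.278-.031,.278-.106): print(((proj(s,(.5475,-.162,z))-[150,60])*3).round(1))
```

```text
[190.7 261.4]
[191.5 266.8]
[205.4 362. ]
```

Call:
jog_arm(
  moves=[
    [[0,0.1,-2,0,-6.4],[0,0.3,-2,0,-6.4],[0,0.6,-1.9,0,-6.4],[0,0.8,-1.8,0,-6.4],[0,1,-1.7,0,-6.4],[0,1.1,-1.6,0,-6.4],[0,1.3,-1.5,0,-6.4],[0,1.5,-1.3,0,-6.4],[0,1.6,-1.2,0,-6.4],[0,1.7,-1,0,-6.4]],
  ],
)

```text
t: 13.35
position: [0.5557, 0.0365, 0.2608]
eef_rot: [-179.9, 0.0, 65.0]
ft_force: [-0.5, -1.6, -2.2]
gripper_width: 0.0224
```

Call:
jog_arm(
  moves=[
    [[0,1.8,-0.8,0,-6.4],[0,1.9,-0.6,0,-6.4],[0,2,-0.4,0,-6.4],[0,2,-0.1,0,-6.4],[0,0,0,0,0],[0,0,0,0,0],[0,0,0,0,0],[0,0,0,0,0],[0,0,0,0,0],[0,0,0,0,0]],
  ],
)

```text
t: 14.6
position: [0.5586, 0.1158, 0.2617]
eef_rot: [180.0, 0.0, 90.4]
ft_force: [-0.0, -0.6, -2.6]
gripper_width: 0.023
```

```bash
python3 plan.py "0.559 0.116 0.205 90 0 8" "0.559 0.116 0.205 90 0 2"
```

```text
t 14.6 [0.5586 0.1158 0.2617] [180.    0.   90.4] F [-0.  -0.6 -2.6] w 0.023 q [ 19.  31. -53.  96.  27.  66.  49.]
[[[0, 0, 0.01, 0.71, 0], [0, 0, 0, 0.71, 0.1], [0, 0, 0.01, 0.71, 0], [0, 0, 0, 0.71, 0.1], [0, 0, 0.01, 0.71, 0], [0, 0.01, 0, 0.71, 0.1], [0, 0, 0.01, 0.71, 0], [0, 0.01, 0, 0.7, 0.1], [0, -0, 0, 0, -0], [0, -0, 0, 0, -0]]]
end [0.559 0.116 0.205] 89.97068094689492 10
```

Call:
jog_arm(
  moves=[
    [[0,0,0,0.7,0],[0,0,0,0.7,0],[0,0,0,0.7,0],[0,0,0,0.7,0],[0,0,0,0.7,0],[0,0,0,0.7,0],[0,0,0,0.7,0],[0,0,0,0.7,0],[0,0,0,0.5,0],[0,0,0,0,0]],
  ],
)

```text
t: 15.85
position: [0.5584, 0.1159, 0.2004]
eef_rot: [-180.0, 0.0, 90.4]
ft_force: [-0.7, -0.5, -2.3]
gripper_width: 0.0228
```

Run:
```python
from h import *
print(manip.get_state()["position"].round(4))
s=manip.get_image("scene"); save(s,"ins.png",(310,130,430,260),4)
f=lambda X:((proj(s,X)-[310,130])*4).round(0)
for n,X in(("tip",(.5595,.1165,.111)),("hole",(.5595,.1165,.094)),("hole_block(scene est)",(.5615,.1166,.094))): print(n,f(X))
```

```text
[0.5584 0.1159 0.2004]
tip [214. 357.]
hole [209. 380.]
hole_block(scene est) [210. 383.]
```

View pics/ins.png

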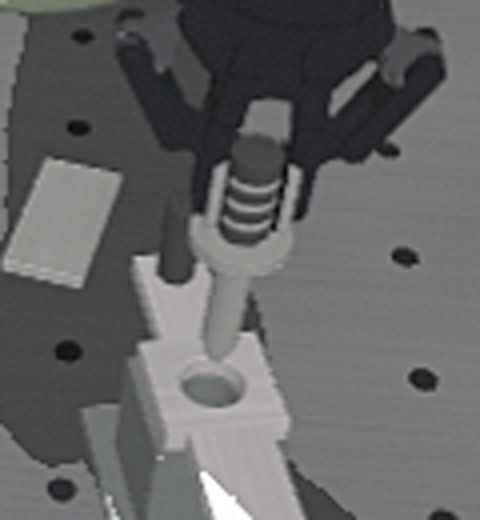

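The tip is at crop (217,357) and the hole at (213,383). The hole lies about 1.5 mm farther in +x, well inside the 7 mm clearance. I'll correct for it and lower.

Call:
jog_arm(
  moves=[
    [[0,0,0.15,0,0],[0,0,0,0.5,0],[0,0,0,0.7,0],[0,0,0,0.8,0],[0,0,0,0.8,0],[0,0,0,0.8,0],[0,0,0,0.8,0],[0,0,0,0.8,0],[0,0,0,0.8,0],[0,0,0,0,0]],
  ],
)

```text
t: 17.15
position: [0.5598, 0.1159, 0.1401]
eef_rot: [-180.0, 0.0, 90.4]
ft_force: [-0.2, 0.1, -2.4]
gripper_width: 0.0225
```

Call:
jog_arm(
  moves=[
    [[0,0,0,0.5,0],[0,0,0,0.6,0],[0,0,0,0.6,0],[0,0,0,0.5,0],[0,0,0,0.4,0],[0,0,0,0.2,0],[0,0,0,0.2,0],[0,0,0,0.1,0],[0,0,0,0,0],[0,0,0,0,0]],
  ],
)

```text
t: 18.4
position: [0.5601, 0.1159, 0.1098]
eef_rot: [180.0, -0.0, 90.4]
ft_force: [-0.2, 0.4, -2.0]
gripper_width: 0.0225
```

Call:
jog_arm(
  moves=[
    [[0,0,0,0.1,0],[0,0,0,0,0],[0.6,0,0,0,0],[0.6,0,0,0,0],[0.6,0,0,0,0],[0.6,0,0,0,0],[0.7,0,0,-1,0],[0.7,0,0,-2,0],[0.7,0,0,-3,0],[0.7,0,0,-3,0]],
  ],
)

```text
t: 19.65
position: [0.5601, 0.1161, 0.2011]
eef_rot: [180.0, -0.0, 90.4]
ft_force: [-0.0, -0.6, 0.2]
gripper_width: 0.0598
```

```bash
python3 plan.py "0.56 -0.06 0.26 60 0.7 8" "0.56 -0.06 0.26 60 0.7 2"
```

```text
t 19.65 [0.5601 0.1161 0.2011] [180.   -0.   90.4] F [-0.  -0.6  0.2] w 0.0598 q [ 17.  35. -51. 100.  31.  60.  46.]
[[[0.7, -2.2, -0.02, -0.74, 3.8], [0.7, -2.2, 0.13, -0.74, 3.8], [0.7, -2.18, 0.28, -0.74, 3.8], [0.7, -2.16, 0.42, -0.73, 3.8], [0.7, -2.13, 0.56, -0.74, 3.8], [0.7, -2.09, 0.7, -0.73, 3.8], [0.7, -2.04, 0.84, -0.74, 3.8], [0.7, -1.97, 0.97, -0.73, 3.8], [0.7, -0, -0, -0, 0], [0.7, -0, -0, -0, 0]]]
end [ 0.56 -0.06  0.26] 60.00010422298372 10
```

Call:
jog_arm(
  moves=[
    [[0.7,0,0,-2,0],[0.7,-2.2,0,-0.7,3.8],[0.7,-2.2,0.1,-0.7,3.8],[0.7,-2.2,0.3,-0.7,3.8],[0.7,-2.2,0.4,-0.7,3.8],[0.7,-2.1,0.6,0,3.8],[0.7,-2.1,0.7,0,3.8],[0.7,-2,0.8,0,3.8],[0.7,-2,1,0,3.8],[0.7,0,0,0,0]],
  ],
)

```text
t: 20.9
position: [0.56, -0.0628, 0.2465]
eef_rot: [-180.0, 0.0, 59.7]
ft_force: [0.1, 0.2, -0.9]
gripper_width: 0.0596
```

Run:
```python
from h import *
a=manip.get_image("top"); b=manip.get_image("scene")
c=lambda im,l,t:cv2.resize(im[t:t+130,l:l+130],None,fx=3,fy=3,interpolation=cv2.INTER_CUBIC)
cv2.imwrite("pics/fin.png",np.hstack([c(a["image"],120,120),c(b["image"],310,160)])[:,:,::-1])
g=lambda X:((proj(a,X)-[120,120])*3).round(0); f=lambda X:((proj(b,X)-[310,160])*3+[390,0]).round(0)
for n,z in(("grip top",.148),("collar top",.102),("collar if 10mm high",.112),("grip top if 10 high",.158)): print(n,g((.56,.116,z)),f((.56,.116,z)))
for l in ("pin_grip",):
    for p in(a,b):print([(np.round(x["box"]),round(x["p"],2)) for x in manip.boxes_of(p,l)])
```

```text
grip top [158. 246.] [558. 137.]
collar top [178. 259.] [548. 187.]
collar if 10mm high [174. 257.] [550. 177.]
grip top if 10 high [154. 242.] [561. 126.]
[(array([166., 193., 197., 222.]), 0.64)]
[(array([194., 226., 224., 277.]), 0.88), (array([199., 157., 223., 195.]), 0.65), (array([352., 204., 376., 236.]), 0.59)]
```

View pics/fin.png

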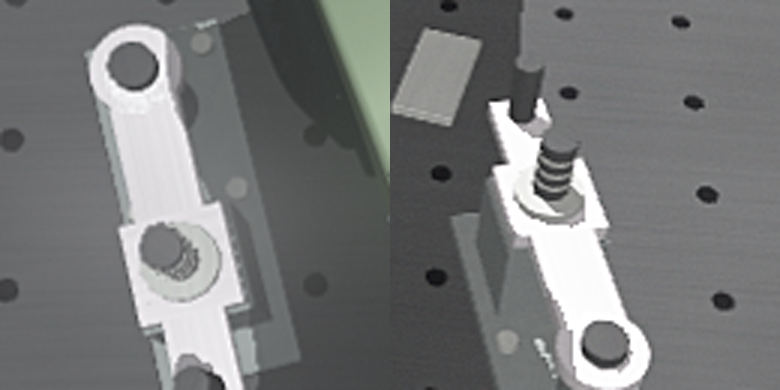

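The final picture shows the collar on the arm at scene crop (549,192) and the grip top at (562,142). The predictions for fully home are (548,187) and (558,137), so the pin is seated and the gripper is clear.

```bash
python3 -c "
from h import *;print(manip.finish_job())"
```

```text
the job is handed in; nothing more can be done
None
```

I turned the swing arm by its post by about 41° until its hole lay over the block hole. I then took the long round-grip pin from the rack, lowered it through both holes, let go and moved clear. The job was handed in at about 21 s of the 48 s allowed.

**Checks that agreed:**
- **Alignment:** before insertion the arm's hole was within about 1 mm of the block hole in both cameras.
- **Insertion:** the pin went down with no contact force beyond its own weight, down to about 1 mm above fully home. It was lowered that last millimetre and released.
- **Seating:** the final pictures show the collar lying on the arm. The gripper was empty and clear of everything, and the green and turquoise look-alikes appeared untouched.

**Small disagreement:** the collar and grip top sat about 1.5 pixels lower in the scene picture than predicted for fully home. That is within the camera calibration error, and on the seated side. The camera networks' boxes on the post and the holes covered the whole fixture, so I picked those points from enlarged crops instead.

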